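# Register a round copper plate in the inking jig

## Robot

A 6-joint arm with a two-finger parallel gripper is mounted at the origin on a cart in front of the work surface, level with it; the furniture and walls round the work are solid. World frame = base frame: x ahead of the robot, y to its left, z up, the work surface at z = 0. Lengths are in m, angles in rad, forces in N, time in s.
With the tool pointing down it reaches from about 0.3 to 0.875 m from the base axis. Payload 4.2 kg.
Tool frame: the origin (TCP) lies at the very end of the fingers, on their centre line; the grasp point (between the pads) lies 19 mm behind it; z points along the fingers, y is the line along which they close (so a half turn about z gives the same grasp; the last joint's range is limited). The gripper opens to 85 mm and grips with 20 to 120 N. Pads are 22 mm wide; open, the fingers measure 114 mm over their backs; the gripper's body (76 mm by 85 mm) begins 54 mm behind the grasp point. The pads swing forward as they close: fully open they stand 13 mm farther back than shut.
Start: joints at [-1.256, 0.32, 1.565, -0, 1.257, -0.02], TCP at [0.189, -0.543, 0.231] pointing down, gripper open.
Joint ranges: [-3.11, 3.11], [-0.84, 2.01], [0.21, 2.61], [-1.34, 4.49], [0.05, 2.63], [-2.56, 2.56]. Speed limits (rad/s): [2.57, 2.57, 3.14, 3.14, 3.14, 3.14].

## Interface

Orientations are given as a unit quaternion [x, y, z, w].
In Python, from plant import env gives the robot as it stands.
- The arm moves only by the tool carry_out, never from a script. Its argument "moves" is a list of rows, each a list of 7 numbers: the turn, a rotation vector about the world's x, y, z in degrees, then the shift along the world's x, y, z in m, then the finger opening in m, from 0 to 0.0854. In form: [[rx, ry, rz, tx, ty, tz, jaw], ...]. A call has 1 to 8 rows; each row shifts and turns the commanded pose from where the row before left it; what a row does not reach is not made up. A row lasts 1/8 s, in which the tool goes at most 62.5 mm and 10.7 degrees, less where a joint would pass 70% of its speed; a pose out of reach is approached as far as the arm can. A call with a gripper value outside its range is refused whole. The fingers move at their own pace and stop on an object; the grip force is fixed at half the most. Time passes only in rows, so rows that do not move let the fingers close. It gives the time, the measured TCP pose, the force, the opening and the grip force at its end, in the units of the state.
- env.read_state(): the state, without advancing time (a new reading comes with each control period).
- env.capture(name): name is "side" or "top" or "wrist"; returns the picture (480x640x3 uint8, red, green, blue); there is no depth.
- env.camera_model(name): a dict with "K" (3x3 intrinsics, pixels), "rvec" (rotation vector, rad) and "tvec" (3), from world to camera coordinates, as OpenCV has them. Camera axes: x right, y down, z forward; pixel columns grow to the right and rows downward; lengths in m; the calibration is good to about 2 mm. A picture is of the moment at which its call begins: read the wrist's pose just before it. camera_model takes no time and is no camera call; for the wrist camera it gives the pose at the moment of the call.
- env.hand_in(): hands the job in; it is judged then, once.
The state is a dict: "time": time; "joints": joint angles; "qvel": joint speeds; "tau": joint torques, N m; "position": TCP position; "tcp_rot": TCP orientation; "ft_force": force on the tool from outside, world axes, zero at the start; "ft_torque": the same for the moment, N m; "width": finger opening in m; "finger_force": force on a finger pad.
Only numpy, scipy, OpenCV 4.12 (cv2) and the standard library are available. Lean on these libraries where they do the work, as an engineer would, in place of code of your own. Each camera call takes 0.05 s, during which the arm holds its last target. There are 200 camera calls.

## Task

Register the round copper plate in its inking jig: swing the hook latch outward so that the sprung alignment bar runs out onto the plate's rim; then turn the plate in its seat with a light fingertip on its face until the bar drops onto the plate's flat edge; last swing the latch fully shut again, so that it locks the bar there. Press gently, for the soft copper face takes no more than about 20 N, and leave the things round the jig where they lie.

Things in the scene. Friction and masses are not known exactly. Their poses are not given: they have to be found in the camera images.
- jig: Fixed jig on levelling feet: plywood board 150 mm along its x, 250 mm along its y. Origin: centre of its underside, 0 to 4 mm above the table (it differs); all heights here are from it. Board top at 18 mm. Towards +y is a round seat (centre x 0, y +50 mm) in a C-shaped aluminium ring, 120 mm across outside, top at 25 mm, open towards -y; there are the steel alignment bar and, on its -x side, the hook latch.
- plate: Round copper plate with a cut sprig on its face: 96 mm across (too wide to grip), 8 mm thick, about 0.45 kg, with one flat on its own -y side. Origin: centre of its underside; z up. Loose in the seat with 1 mm play; its face stands 27.5 mm up, 2.5 mm above the ring. It is registered when its axes point as the jig's; it starts with the flat at least 50 degrees away from the bar.
- flat_mid (a point): Middle of the plate's flat, half way up its edge. The flat is 50 mm long and 41 mm from the plate's centre.
- nest_centre (a point): Centre of the round seat, at the height of the plate's underside (19.5 mm). The plate lies there on slippery nylon buttons, 34 mm from the centre, and turns either way under a fingertip dragged round on its face: 5 to 12 N of pressure, about 26 mm from the centre, is enough.
- bar (a joint): Slide of the alignment bar along the jig's +y, towards the plate, in m; a spring pushes it with 2.5 to 3.5 N. About 0: held back by the latch (start); 0.009 to 0.012: on the plate's round rim; 0.016 to 0.018: fully home on the flat. Once the flat is within about 10 degrees of the bar, the spring squares the plate by itself as soon as the finger is lifted.
- bar_face (a point): Middle of the bar's front face, which meets the plate: the head is 40 mm wide along the jig's x, 14 mm deep, top at 32 mm. Its tail runs back (-y) through an aluminium guide (top at 34 mm, screws to 36 mm) and has at its end, on the -x side, a lug 8 mm thick, top at 31 mm.
- latch (a joint): Angle of the hook latch about its upright pivot, rad. 0: shut (start, against a stop), its nose in front of the bar's lug; grows as its free end swings out to the jig's -x (clockwise from above), at most 0.70. Past 0.35 the lug is free. With the bar home the nose swings in again behind the lug; with the bar on the rim it cannot. It stays where it is left; opening takes about 3 N at the knob.
- latch_knob (a point): On the axis of the latch's black upright knob, 44 mm up: the knob is 13 mm thick and reaches from 28 to 62 mm, 60 mm from the pivot. Beside it, on the jig's +x side, stand the lug and the guide, so keep fingertips above 37 mm.
- latch_pivot (a point): Point on the latch's pivot axis, 44 mm up, at x -33, y -25 mm in the jig; the knob lies 60 mm from it, towards the jig's -y when the latch is shut.
- loupe: Black stand loupe, 39 mm across, 40 mm high, beyond the jig; a bystander. Origin: centre of its underside.
- ink_tube: Ink tube, 38 x 109 x 26 mm, to the left of the jig; a bystander. Origin: centre of its underside.
- dark_tape: Small dark roll of tape, 54 mm across, 18 mm high, to the right of the jig; a bystander. Origin: centre of its underside.
- clip: Black spring clip, 40 x 22 x 40 mm, to the right of the jig; a bystander. Origin: centre of its underside.
Things that resemble listed ones, but are neither listed nor needed, are in the scene too. Leave any blue look-alike of the plate alone.

How it is judged:
On the way, in this order (a step that is already met when the one before it is completed fails the run):
1. the latch is swung open and the bar rests on the plate's round rim (value of joint latch above 0.3 rad and value of joint bar between 0.007 and 0.0125 m), for 0.2 s.
2. the plate is turned until the bar lies home on its flat (value of joint latch above 0.3 rad and value of joint bar above 0.0145 m and angle between the y axis of plate and the y axis of jig, either way round below 0.05 rad), for 0.2 s.
At the end, for the whole second after the job is handed in: The bar lies home on the plate's flat (slide over 14.5 mm), the plate is square to the jig within 2 degrees and lies flat and still in its seat (within 3 mm of the centre), and the latch is shut (within 0.08 rad) behind the bar's lug (value of joint bar above 0.0145 m and value of joint latch below 0.08 rad and angle between the y axis of plate and the y axis of jig, either way round below 0.035 rad and distance between plate and nest_centre below 0.003 m and angle between plate's own z axis and vertical below 0.03 rad and linear speed of plate below 0.01 m/s); the robot touches nothing.
It fails at once if the plate's face is pressed with more than 20 N (contact force between the fingers and plate above 20 N).
It fails at once if a tool or thing round the jig is moved by more than 15 mm (distance of any of loupe, ink_tube, dark_tape, clip from where it was at the start of the episode above 0.015 m).
It also fails if it takes over 72 s, if anything falls off the work surface, if the arm or the gripper's body presses on something with over 40 N, if the wrist force passes 120 N, or if a joint passes its speed limit or range.

## Working session

There is one attempt and no reset: what is moved stays moved. The work goes in short steps, Python scripts to look and compute and a tool call to move; the robot and the scene stay as the last step left them, time stands still between calls to the robot, and variables do not carry over. Pictures are saved under pics/ and viewed, at most 10 in all, crops included, and the job is handed in when it is done.

Besides the shell and the picture viewer there is one more tool, called after "Request:" in YAML: its name, and indented under it one key for each argument. carry_out: Moves the arm, as the interface text tells. Its arguments: {"type":"object","properties":{"moves":{"type":"array","items":{"type":"array","items":{"type":"number"}}}},"required":["moves"]}

```bash
mkdir -p pics
python3 - <<'E'
from plant import env
import cv2,numpy as np
for n in("top","side"):
    m=env.camera_model(n);print(n,m)
    cv2.imwrite(f"pics/{n}0.png",env.capture(n)[:,:,::-1])
s=env.read_state();print(s)
E
```

```text
top {'K': array([[454.87687396,   0.        , 320.08389431],
       [  0.        , 454.87687396, 244.20633862],
       [  0.        ,   0.        ,   1.        ]]), 'rvec': array([ 2.12396547, -2.12100632,  0.18849822]), 'tvec': array([0.02138204, 0.6052277 , 0.88134084])}
side {'K': array([[445.70863589,   0.        , 321.32871943],
       [  0.        , 445.70863589, 240.99109037],
       [  0.        ,   0.        ,   1.        ]]), 'rvec': array([ 0.1409292 , -2.77136234,  1.36835826]), 'tvec': array([0.5938409 , 0.07112939, 0.99887527])}
{'time': 0.1, 'joints': array([-1.25599403e+00,  3.20246991e-01,  1.56552535e+00,  1.53385475e-05,
        1.25737576e+00, -2.00113221e-02]), 'qvel': array([ 0.00017742, -0.00102932, -0.00417859, -0.00089024, -0.0001747 ,
       -0.00047993]), 'tau': array([-7.84950553e-04, -4.16412628e+01, -2.34704536e+01, -1.20089535e-04,
        4.89826329e-03,  1.44360394e-05]), 'position': array([ 0.18881543, -0.54268891,  0.23056769]), 'tcp_rot': array([ 9.86020271e-01,  1.66623587e-01, -1.07004177e-04, -7.70365816e-04]), 'ft_force': array([-0.04737925,  0.40604489,  0.71262778]), 'ft_torque': array([ 0.02293905,  0.00743464, -0.01743849]), 'finger_force': 0.0, 'width': 0.08539468769237259}
```

View pics/top0.png

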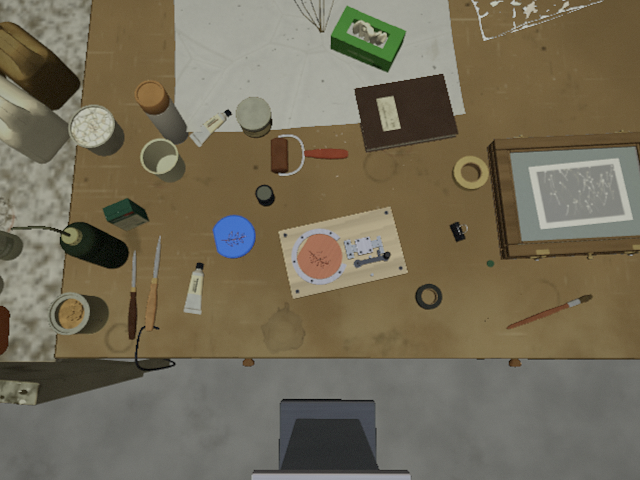

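View pics/side0.png

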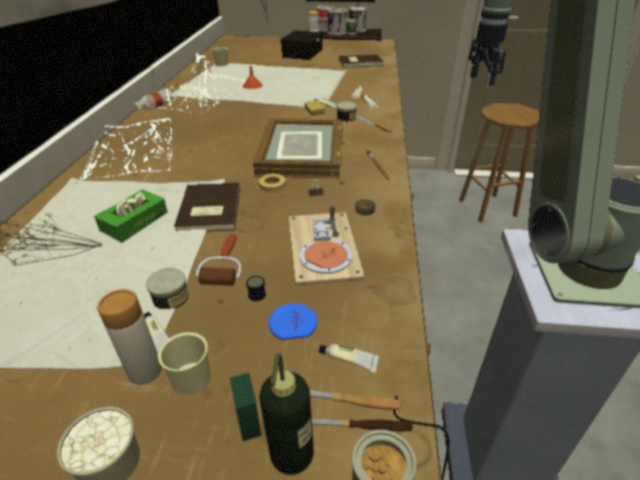

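The top view shows the jig at (343,252), with the plate at (320,256) on its left and the black knob near (386,256). The blue look-alike is at (235,237). Next I fit the pose and zoom in.

```bash
cat > h.py <<'E'
from plant import env
import cv2,numpy as np
from scipy.spatial.transform import Rotation as R
def ray(m,uv,z):
    Rm=cv2.Rodrigues(np.array(m["rvec"],float))[0];t=np.array(m["tvec"]).ravel()
    d=np.c_[np.atleast_2d(uv),np.ones(len(np.atleast_2d(uv)))]@np.linalg.inv(m["K"]).T@Rm
    c=-Rm.T@t
    return c+d*((z-c[2])/d[:,2])[:,None]
def proj(m,P): return cv2.projectPoints(np.atleast_2d(np.array(P,float)),np.array(m["rvec"],float),np.array(m["tvec"],float),m["K"],None)[0][:,0]
E
python3 - <<'E'
from h import *
im=cv2.imread("pics/top0.png");m=env.camera_model("top")
hsv=cv2.cvtColor(im,cv2.COLOR_BGR2HSV)
x0,y0,x1,y1=268,198,418,308
c=hsv[y0:y1,x0:x1]
print(c[55,15:25].tolist(), c[5,60],c[60,53])
cop=((c[...,0]<14)&(c[...,1]>90)&(c[...,2]>120)).astype(np.uint8)
cs,_=cv2.findContours(cop,0,2);k=max(cs,key=cv2.contourArea)
e=cv2.minEnclosingCircle(k);M=cv2.moments(k)
ctr=[M['m10']/M['m00']+x0,M['m01']/M['m00']+y0];print(e,ctr,cv2.contourArea(k))
print("plate",ray(m,[[e[0][0]+x0,e[0][1]+y0],ctr],.0295))
# board: light colour
bd=((c[...,2]>160)&(c[...,1]<120)|(cop>0)).astype(np.uint8)
bd=cv2.morphologyEx(bd,cv2.MORPH_CLOSE,np.ones((9,9)))
cs,_=cv2.findContours(bd,0,2);k=max(cs,key=cv2.contourArea)
r=cv2.minAreaRect(k);bp=cv2.boxPoints(r)+[x0,y0];w=ray(m,bp,.02)
print(bp,w,w.mean(0),np.linalg.norm(np.diff(w,axis=0),axis=1))
v=cv2.resize(im[y0:y1,x0:x1],None,fx=5.3,fy=5.3,interpolation=cv2.INTER_CUBIC);cv2.imwrite("pics/c0.png",v)
E
```

```text
[[21, 70, 145], [22, 60, 171], [22, 57, 169], [21, 58, 168], [22, 59, 169], [22, 58, 168], [22, 59, 168], [21, 62, 168], [19, 25, 165], [114, 15, 171]] [ 19 117 116] [  9 118 147]
((51.18965530395508, 57.82758712768555), 22.41538429260254) [319.7373841400618, 256.25563565625356] 1456.5
plate [[0.58513569 0.02423259 0.0295    ]
 [0.5842233  0.02307565 0.0295    ]]
[[278.00000572 230.99999237]
 [392.4588089  205.56470108]
 [407.28234863 272.27057648]
 [292.82353973 297.70587158]] [[ 0.64066317  0.11311108  0.02      ]
 [ 0.69731271 -0.13457596  0.02      ]
 [ 0.55165753 -0.16193264  0.02      ]
 [ 0.49778371  0.07934526  0.02      ]] [ 0.59685428 -0.02601307  0.02      ] [0.25408275 0.14820196 0.24721936]
```

View pics/c0.png

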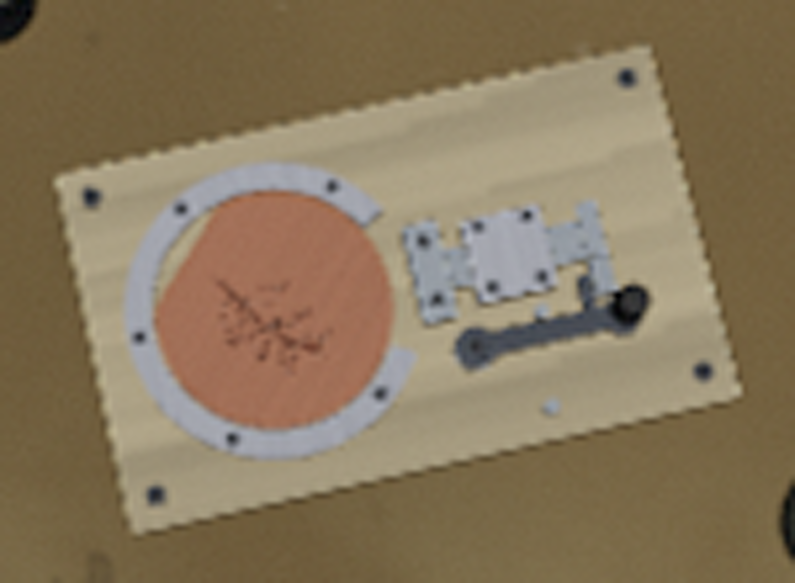

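The flat points away from the bar (up-left from the plate centre). The jig yaw is about 12.7° with its centre near (0.597,-0.026), so the plate needs roughly -130° of turning. I move over the knob first.

Request:
carry_out:
  moves:
    - [0, 0, 8.35, 0.0395, 0.0427, 0, 0.045]
    - [0, 0, 8.35, 0.0395, 0.0427, 0, 0.045]
    - [0, 0, 8.35, 0.0395, 0.0427, 0, 0.045]
    - [0, 0, 8.35, 0.0395, 0.0427, 0, 0.045]
    - [0, 0, 8.35, 0.0395, 0.0427, 0, 0.045]
    - [0, 0, 8.35, 0.0395, 0.0427, 0, 0.045]
    - [0, 0, 8.35, 0.0395, 0.0427, 0, 0.045]
    - [0, 0, 8.35, 0.0395, 0.0427, 0, 0.045]

```text
time: 1.1
position: [0.5058, -0.1999, 0.231]
tcp_rot: [0.73, 0.684, -0.0, -0.0]
ft_force: [0.1, -0.4, -0.6]
width: 0.0453
finger_force: 0.0
```

Request:
carry_out:
  moves:
    - [0, 0, 8.35, 0.0395, 0.0427, -0.02, 0.045]
    - [0, 0, 8.35, 0.0395, 0.0427, -0.02, 0.045]
    - [0, 0, 0, 0, 0, -0.02, 0.045]
    - [0, 0, 0, 0, 0, 0, 0.045]

```text
time: 1.6
position: [0.5828, -0.1152, 0.1691]
tcp_rot: [0.624, 0.781, -0.001, -0.002]
ft_force: [-0.9, -0.1, 0.3]
width: 0.0451
finger_force: 0.0
```

Run:
```python
from h import *
s=env.read_state();m=env.camera_model("wrist");im=env.capture("wrist")[:,:,::-1]
print(s["time"],s["position"],R.from_quat(s["tcp_rot"]).as_matrix().round(3),s["joints"],s["ft_force"])
cv2.imwrite("pics/w1.png",im);np.savez("w1.npz",**{k:np.array(m[k]) for k in("K","rvec","tvec")})
```

```text
1.6 [ 0.58281902 -0.11517322  0.16913107] [[-0.221  0.975 -0.005]
 [ 0.975  0.221  0.001]
 [ 0.002 -0.005 -1.   ]] [-2.14400905e-01  3.95914640e-01  1.61073258e+00 -1.19040551e-04
  1.14005336e+00 -4.36916162e-01] [-0.90775457 -0.05687446  0.28745668]
```

View pics/w1.png

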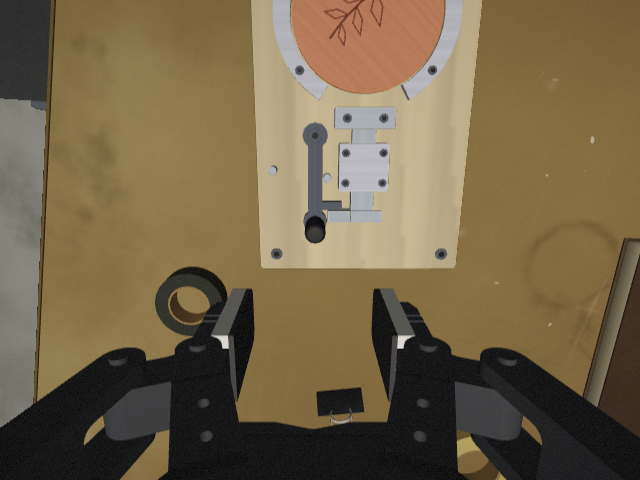

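The wrist view shows the knob top at about (315,233), the pivot at (315,135), the board corner screws at (276,254) and (441,254), and the plate bottom edge at (368,94). The fingers straddle x≈313.

Run:
```python
from h import *
m=dict(np.load("w1.npz"))
a=ray(m,[[315,233]],.064);b=ray(m,[[315,135]],.03)  # knob, pivot
c=ray(m,[[261,268],[456,268],[276,254],[441,254]],.02)
print(a,b,c,np.linalg.norm(c[1]-c[0]),np.degrees(np.arctan2(*(c[1]-c[0])[1::-1])))
im=cv2.imread("pics/w1.png");h=cv2.cvtColor(im,cv2.COLOR_BGR2HSV)
# lower rim of the copper plate & ring: circle fit on copper boundary
cop=((h[...,0]<12)&(h[...,1]>90)&(h[...,2]>150)).astype(np.uint8)
k=max(cv2.findContours(cop,0,1)[0],key=cv2.contourArea)[:,0].astype(float)
k=k[k[:,1]>5];p=ray(m,k,.0295)[:,:2]
A=np.c_[2*p,np.ones(len(p))];
for _ in range(4):
    s=np.linalg.lstsq(A,(p**2).sum(1),rcond=None)[0];r=np.sqrt(s[2]+s[:2]@s[:2]);e=abs(np.linalg.norm(p-s[:2],axis=1)-r);q=e<.001;p=p[q];A=A[q]
print("plate",s[:2],r,len(p))
```

```text
[[ 0.58365917 -0.1135188   0.064     ]] [[ 0.57059087 -0.05601792  0.03      ]] [[ 0.55242311 -0.16148349  0.02      ]
 [ 0.69720247 -0.12845347  0.02      ]
 [ 0.56136964 -0.14791354  0.02      ]
 [ 0.68266913 -0.12026194  0.02      ]] 0.1484993049276581 12.851529759330557
plate [0.59313177 0.00550008] 0.03163824499344489 38
```

Request:
carry_out:
  moves:
    - [0, 0, 0, 0.001, 0.001, -0.05, 0.045]
    - [0, 0, 0, 0, 0, -0.045, 0.045]
    - [0, 0, 0, 0, 0, -0.03, 0.03]
    - [0, 0, 0, 0, 0, 0, 0.026]
    - [0, 0, 0, 0, 0, 0, 0.026]

```text
time: 2.28
position: [0.5862, -0.1159, 0.0483]
tcp_rot: [0.625, 0.781, 0.001, 0.002]
ft_force: [-0.9, 0.3, -0.0]
width: 0.026
finger_force: 0.0
```

Request:
carry_out:
  moves:
    - [0, 0, 0, -0.006, -0.001, 0, 0.026]
    - [0, 0, 0, -0.006, -0.001, 0, 0.026]
    - [0, 0, 0, -0.006, -0.001, 0, 0.026]
    - [0, 0, 0, -0.006, 0, 0, 0.026]
    - [0, 0, 0, -0.006, 0, 0, 0.026]
    - [0, 0, 0, -0.005, 0, 0, 0.026]
    - [0, 0, 0, -0.005, 0.001, 0, 0.026]
    - [0, 0, 0, 0, 0, 0, 0.026]

```text
time: 3.28
position: [0.5438, -0.1169, 0.046]
tcp_rot: [0.625, 0.781, -0.001, -0.001]
ft_force: [0.3, -0.5, -0.1]
width: 0.026
finger_force: 0.0
```

Run:
```python
from h import *
im=env.capture("wrist")[:,:,::-1];cv2.imwrite("pics/w2.png",im)
im=env.capture("top")[:,:,::-1];cv2.imwrite("pics/t2.png",im)
s=env.read_state();print(s["time"],s["position"],s["ft_force"])
```

```text
3.375 [ 0.54439694 -0.11714798  0.04613216] [ 0.24623759 -0.14038901  0.16086971]
```

View pics/w2.png

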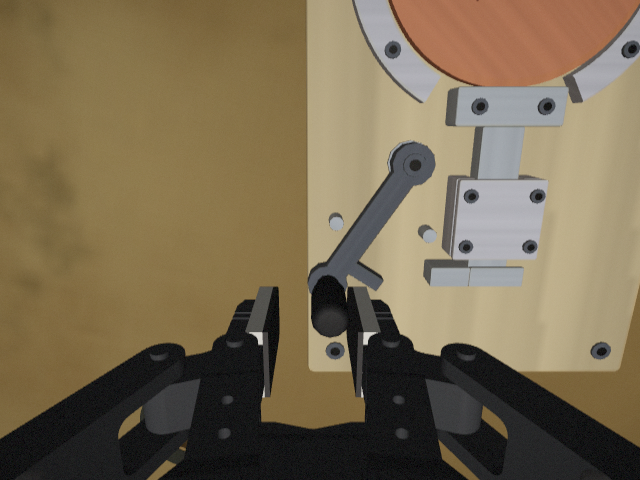

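The latch is open (arm swung left to about (330,280)) and the bar rests on the rim at (505,88). I lift, move above the plate and measure the flat's angle.

Request:
carry_out:
  moves:
    - [0, 0, 0, 0, 0, 0.055, 0.026]
    - [0, 0, 0, 0.003, 0.03, 0, 0.0]
    - [0, 0, 0, 0.0045, 0.0394, 0, 0.0]
    - [0, 0, 0, 0.0045, 0.0394, 0, 0.0]
    - [0, 0, 0, 0.0042, 0.038, -0.02, 0.0]
    - [0, 0, 0, 0, 0, -0.02, 0.0]
    - [0, 0, 0, 0, 0, -0.02, 0.0]
    - [0, 0, 0, 0, 0, 0, 0.0]

```text
time: 4.38
position: [0.5598, 0.0297, 0.0398]
tcp_rot: [0.625, 0.781, -0.001, -0.002]
ft_force: [0.0, -0.0, 0.8]
width: -0.0
finger_force: 0.0
```

```bash
cat >> h.py <<'E'
def flat(im):  # angle (deg, world) of the plate's flat from the top picture, relative to jig -y
    m=env.camera_model("top");h=cv2.cvtColor(im,cv2.COLOR_BGR2HSV)
    g=((h[...,0]<14)&(h[...,1]>90)&(h[...,2]>100)).astype(np.uint8);g[:, :285]=0;g[:,360:]=0;g[:220]=0;g[295:]=0
    g=cv2.morphologyEx(g,cv2.MORPH_CLOSE,np.ones((3,3)))
    k=max(cv2.findContours(g,0,1)[0],key=cv2.contourArea)[:,0].astype(float)
    p=ray(m,k,.0295)[:,:2];c=np.array([.586,.0243])
    for _ in range(3):
        d=p-c;r=np.linalg.norm(d,axis=1);q=r>.046
        s=np.linalg.lstsq(np.c_[2*p[q],np.ones(q.sum())],(p[q]**2).sum(1),rcond=None)[0];c=s[:2]
    d=p-c;r=np.linalg.norm(d,axis=1);a=np.arctan2(d[:,1],d[:,0])
    w=np.clip(.0475-r,0,None)
    return c,np.degrees(np.angle((w*np.exp(1j*a)).sum())),r.max(),r.min()
E
python3 - <<'E'
from h import *
print(flat(cv2.imread("pics/top0.png")))
s=env.read_state();print(s["time"],s["position"],s["ft_force"],s["width"])
E
```

```text
(array([0.58544337, 0.02448218]), np.float64(60.00985491381444), np.float64(0.047749753175261304), np.float64(0.03879919568092257))
4.375 [0.55977017 0.02966696 0.03984726] [ 0.02148101 -0.04504618  0.76796616] -2.9695733856560436e-05
```

Request:
carry_out:
  moves:
    - [0, 0, 0, 0, 0, -0.005, 0.0]
    - [0, 0, 0, 0, 0, -0.002, 0.0]
    - [0, 0, 0, 0, 0, 0, 0.0]
    - [0, 0, 0, 0, 0, 0, 0.0]

```text
time: 4.88
position: [0.5613, 0.0296, 0.0347]
tcp_rot: [0.625, 0.781, 0.0, 0.0]
ft_force: [0.5, 0.1, 0.4]
width: 0.0001
finger_force: 0.0
```

Request:
carry_out:
  moves:
    - [0, 0, 0, 0, 0, -0.001, 0.0]
    - [0, 0, 0, 0, 0, 0, 0.0]
    - [0, 0, 0, 0, 0, 0, 0.0]

```text
time: 5.25
position: [0.5611, 0.0297, 0.0333]
tcp_rot: [0.625, 0.781, 0.0, 0.0]
ft_force: [-0.5, 0.4, 1.0]
width: 0.0004
finger_force: 0.0
```

Request:
carry_out:
  moves:
    - [0, 0, 0, 0, 0, -0.001, 0.0]
    - [0, 0, 0, 0, 0, 0, 0.0]
    - [0, 0, 0, 0, 0, 0, 0.0]

```text
time: 5.62
position: [0.5611, 0.0297, 0.0323]
tcp_rot: [0.625, 0.781, 0.0, -0.0]
ft_force: [-0.0, -0.1, -0.1]
width: 0.0002
finger_force: 0.0
```

Request:
carry_out:
  moves:
    - [0, 0, 0, 0, 0, -0.001, 0.0]
    - [0, 0, 0, 0, 0, 0, 0.0]
    - [0, 0, 0, 0, 0, 0, 0.0]

```text
time: 6.0
position: [0.5612, 0.0297, 0.0313]
tcp_rot: [0.625, 0.781, 0.0, 0.0]
ft_force: [-0.0, -1.4, -0.1]
width: 0.0
finger_force: 0.0
```

Request:
carry_out:
  moves:
    - [0, 0, 0, 0, 0, -0.0007, 0.0]
    - [0, 0, 0, 0, 0, 0, 0.0]
    - [0, 0, 0, 0, 0, 0, 0.0]

```text
time: 6.38
position: [0.5612, 0.0297, 0.0306]
tcp_rot: [0.625, 0.781, 0.0, 0.0]
ft_force: [0.3, 0.6, -0.4]
width: 0.0001
finger_force: 0.0
```

Request:
carry_out:
  moves:
    - [0, 0, 0, 0, 0, -0.0005, 0.0]
    - [0, 0, 0, 0, 0, 0, 0.0]
    - [0, 0, 0, 0, 0, 0, 0.0]

```text
time: 6.75
position: [0.5611, 0.0297, 0.0301]
tcp_rot: [0.625, 0.781, 0.0, 0.0]
ft_force: [-0.1, 0.1, -0.4]
width: -0.0001
finger_force: 0.0
```

Request:
carry_out:
  moves:
    - [0, 0, 0, 0, 0, -0.0005, 0.0]
    - [0, 0, 0, 0, 0, 0, 0.0]
    - [0, 0, 0, 0, 0, 0, 0.0]

```text
time: 7.12
position: [0.5611, 0.0297, 0.0296]
tcp_rot: [0.625, 0.781, 0.0, 0.0]
ft_force: [-0.1, 0.1, -0.8]
width: -0.0003
finger_force: 0.0
```

Request:
carry_out:
  moves:
    - [0, 0, 0, 0, 0, -0.0005, 0.0]
    - [0, 0, 0, 0, 0, 0, 0.0]
    - [0, 0, 0, 0, 0, 0, 0.0]

```text
time: 7.5
position: [0.5613, 0.0298, 0.0294]
tcp_rot: [0.625, 0.781, 0.0, 0.0]
ft_force: [-1.7, 1.0, 3.7]
width: -0.0002
finger_force: 1.9
```

Request:
carry_out:
  moves:
    - [0, 0, 0, 0, 0, -0.0005, 0.0]
    - [0, 0, 0, 0, 0, 0, 0.0]
    - [0, 0, 0, 0, 0, 0, 0.0]

```text
time: 7.88
position: [0.5618, 0.0298, 0.0294]
tcp_rot: [0.625, 0.781, 0.001, 0.001]
ft_force: [-1.0, 0.5, 6.8]
width: -0.0
finger_force: 3.2
```

Request:
carry_out:
  moves:
    - [0, 0, 0, 0.001, 0.0035, -0.0002, 0.0]
    - [0, 0, 0, 0.0014, 0.0033, 0, 0.0]
    - [0, 0, 0, 0.002, 0.0031, 0, 0.0]

```text
time: 8.25
position: [0.5659, 0.0388, 0.0293]
tcp_rot: [0.624, 0.781, -0.0, 0.001]
ft_force: [-1.6, -3.4, 8.1]
width: -0.0007
finger_force: 4.3
```

Request:
carry_out:
  moves:
    - [0, 0, 0, 0.0023, 0.0028, 0, 0.0]
    - [0, 0, 0, 0.0027, 0.0024, 0, 0.0]
    - [0, 0, 0, 0.003, 0.002, 0, 0.0]

```text
time: 8.62
position: [0.5733, 0.0462, 0.0293]
tcp_rot: [0.625, 0.781, -0.001, 0.0]
ft_force: [-2.3, -2.8, 9.1]
width: 0.0001
finger_force: 4.6
```

Run:
```python
from h import *
a=env.capture("wrist")[:,:,::-1];b=env.capture("top")[:,:,::-1]
v=cv2.resize(b[198:308,268:418],(640,470),interpolation=cv2.INTER_CUBIC)
o=np.hstack([cv2.resize(a,(400,300)),cv2.resize(v,(400,300))]);cv2.imwrite("pics/d3.png",o)
s=env.read_state();print(s["time"],s["position"],s["ft_force"],flat(b))
```

```text
8.725 [0.57404168 0.04660139 0.02934679] [-1.76236619 -0.74492162  7.19393842] (array([0., 0.]), np.float64(0.0), np.float64(0.5976273922238163), np.float64(0.5572058537152819))
```

View pics/d3.png

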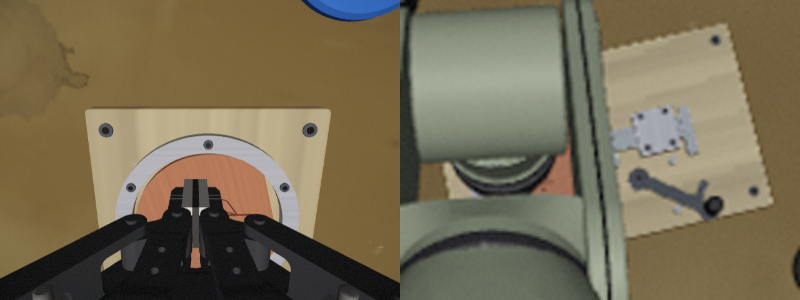

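The wrist view (left half) shows the flat now at the right, around (270,190), so the plate follows the finger. I carry on.

Request:
carry_out:
  moves:
    - [0, 0, 0, 0.0033, 0.0016, 0, 0.0]
    - [0, 0, 0, 0.0034, 0.0011, 0, 0.0]
    - [0, 0, 0, 0.0036, 0.0007, 0, 0.0]
    - [0, 0, 0, 0.0036, 0.0001, 0, 0.0]

```text
time: 9.22
position: [0.5867, 0.0502, 0.0293]
tcp_rot: [0.625, 0.781, -0.0, -0.001]
ft_force: [-4.4, 0.5, 9.4]
width: -0.0001
finger_force: 4.7
```

Request:
carry_out:
  moves:
    - [0, 0, 0, 0.0036, -0.0004, 0, 0.0]
    - [0, 0, 0, 0.0035, -0.0009, 0, 0.0]
    - [0, 0, 0, 0.0034, -0.0013, 0, 0.0]
    - [0, 0, 0, 0.0031, -0.0018, 0, 0.0]

```text
time: 9.72
position: [0.6007, 0.0463, 0.0293]
tcp_rot: [0.625, 0.781, 0.0, -0.0]
ft_force: [-2.8, 1.5, 10.2]
width: -0.0
finger_force: 4.3
```

Run:
```python
from h import *
a=env.capture("wrist")[:,:,::-1];b=env.capture("top")[:,:,::-1]
v=cv2.resize(b[198:308,268:418],(400,300),interpolation=cv2.INTER_CUBIC)
o=np.hstack([cv2.resize(a,(400,300)),v]);cv2.imwrite("pics/d4.png",o)
s=env.read_state();print(s["time"],s["position"],s["ft_force"])
```

```text
9.825 [0.60150871 0.04595426 0.02934037] [-1.70192283  0.45408138  8.28169675]
```

View pics/d4.png

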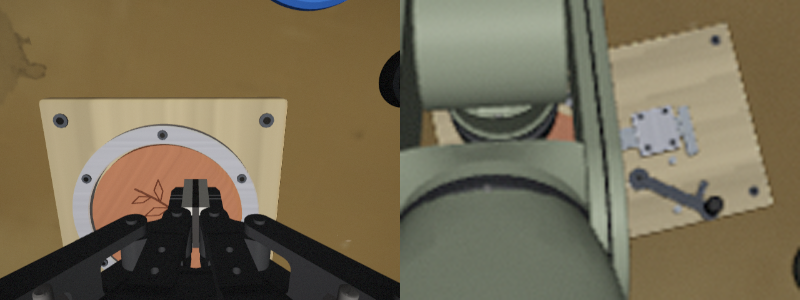

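The flat has gone round towards the bar and is now hidden. I drag about 20° more, lift off, back away and look.

Request:
carry_out:
  moves:
    - [0, 0, 0, 0.0029, -0.0023, 0, 0.0]
    - [0, 0, 0, 0.0025, -0.0026, 0, 0.0]
    - [0, 0, 0, 0.001, -0.0015, 0, 0.0]
    - [0, 0, 0, 0, 0, 0.001, 0.0]
    - [0, 0, 0, 0, 0, 0.01, 0.0]
    - [0, 0, 0, 0, 0, 0.04, 0.0]

```text
time: 10.58
position: [0.6055, 0.0394, 0.0778]
tcp_rot: [0.625, 0.781, -0.002, -0.002]
ft_force: [0.3, -0.3, 0.7]
width: -0.0003
finger_force: 0.0
```

Request:
carry_out:
  moves:
    - [0, 0, 0, -0.01, -0.05, 0.02, 0.02]
    - [0, 0, 0, -0.01, -0.05, 0.02, 0.026]
    - [0, 0, 0, -0.02, -0.04, 0.0, 0.026]
    - [0, 0, 0, -0.0253, -0.02, 0, 0.026]
    - [0, 0, 0, 0, 0, 0, 0.026]

```text
time: 11.2
position: [0.5405, -0.1217, 0.1197]
tcp_rot: [0.626, 0.78, -0.0, -0.0]
ft_force: [0.5, 1.2, 0.4]
width: 0.0255
finger_force: 0.0
```

Run:
```python
from h import *
s=env.read_state();a=env.capture("wrist")[:,:,::-1];cv2.imwrite("pics/w5.png",a)
print(s["time"],s["position"],s["ft_force"])
```

```text
11.2 [ 0.54054546 -0.12174486  0.11968438] [0.54068418 1.20532488 0.42741124]
```

View pics/w5.png

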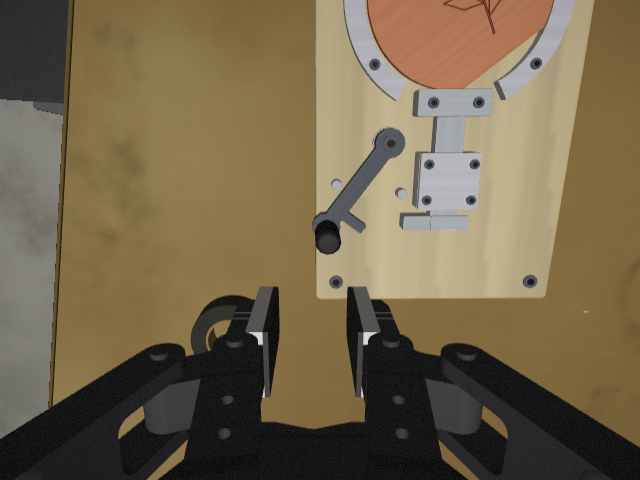

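The wrist view shows the flat edge running from (468,88) to (548,30), so it still lags by about 35°.

Run:
```python
from h import *
m=env.camera_model("wrist")
p=ray(m,[[468,88],[548,30]],.0295);d=p[1]-p[0]
print(p,np.degrees(np.arctan2(d[1],d[0]))-12.8,np.linalg.norm(d))
```

```text
[[ 0.60498821 -0.01835846  0.0295    ]
 [ 0.63647829  0.01777978  0.0295    ]] 36.13181619635333 0.047933260371742344
```

Request:
carry_out:
  moves:
    - [0, 0, 0, 0.0058, 0.0301, 0, 0.01]
    - [0, 0, 0, 0.01, 0.05, 0, 0.0]
    - [0, 0, 0, 0.01, 0.05, -0.02, 0.0]
    - [0, 0, 0, 0.01, 0.04, -0.03, 0.0]
    - [0, 0, 0, 0, 0, -0.032, 0.0]
    - [0, 0, 0, 0, 0, -0.006, 0.0]
    - [0, 0, 0, 0, 0, -0.001, 0.0]
    - [0, 0, 0, 0, 0, 0, 0.0]

```text
time: 12.25
position: [0.579, 0.0493, 0.0317]
tcp_rot: [0.625, 0.781, 0.001, 0.001]
ft_force: [0.2, -0.1, 0.6]
width: 0.0004
finger_force: 0.0
```

Request:
carry_out:
  moves:
    - [0, 0, 0, 0, 0, -0.001, 0.0]
    - [0, 0, 0, 0, 0, -0.0005, 0.0]
    - [0, 0, 0, 0, 0, -0.0005, 0.0]
    - [0, 0, 0, 0, 0, 0, 0.0]
    - [0, 0, 0, 0, 0, 0, 0.0]

```text
time: 12.88
position: [0.5786, 0.0494, 0.0294]
tcp_rot: [0.625, 0.781, 0.001, 0.001]
ft_force: [-1.1, -1.0, 4.0]
width: -0.0002
finger_force: 2.5
```

Request:
carry_out:
  moves:
    - [0, 0, 0, 0, 0, -0.0005, 0.0]
    - [0, 0, 0, 0.0036, 0.0006, 0, 0.0]
    - [0, 0, 0, 0.0036, 0.0002, 0, 0.0]
    - [0, 0, 0, 0.0036, -0.0004, 0, 0.0]

```text
time: 13.38
position: [0.5886, 0.0501, 0.0293]
tcp_rot: [0.625, 0.781, 0.0, -0.0]
ft_force: [-3.2, 0.9, 9.7]
width: -0.0001
finger_force: 4.4
```

Request:
carry_out:
  moves:
    - [0, 0, 0, 0.0036, -0.0008, 0, 0.0]
    - [0, 0, 0, 0.0033, -0.0014, 0, 0.0]
    - [0, 0, 0, 0.0024, -0.0012, 0, 0.0]
    - [0, 0, 0, 0, 0, 0.0015, 0.0]
    - [0, 0, 0, 0, 0, 0.01, 0.0]
    - [0, 0, 0, 0, 0, 0.04, 0.0]

```text
time: 14.12
position: [0.5961, 0.0465, 0.078]
tcp_rot: [0.625, 0.781, -0.002, -0.002]
ft_force: [0.1, 0.4, -0.1]
width: 0.0
finger_force: 0.0
```

Request:
carry_out:
  moves:
    - [0, 0, 0, -0.0058, -0.05, 0.02, 0.026]
    - [0, 0, 0, -0.01, -0.05, 0.02, 0.026]
    - [0, 0, 0, -0.02, -0.05, 0.0, 0.026]
    - [0, 0, 0, -0.02, -0.02, 0, 0.026]
    - [0, 0, 0, 0, 0, 0, 0.026]

```text
time: 14.75
position: [0.5409, -0.1247, 0.1199]
tcp_rot: [0.626, 0.78, -0.0, -0.0]
ft_force: [-0.0, 0.6, 0.3]
width: 0.0262
finger_force: 0.0
```

Run:
```python
from h import *
s=env.read_state();a=env.capture("wrist")[:,:,::-1];cv2.imwrite("pics/w6.png",a)
print(s["time"],s["position"],s["ft_force"])
```

```text
14.75 [ 0.54094757 -0.12468157  0.11986803] [-0.00597576  0.62147969  0.34896869]
```

View pics/w6.png

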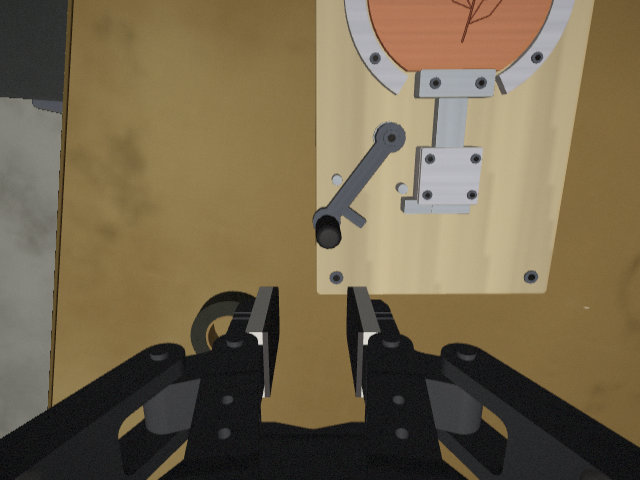

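The bar is home on the squared flat: the head at (455,83) lies flush along the flat. I measure the knob and then shut the latch.

Run:
```python
from h import *
m=env.camera_model("wrist");print(ray(m,[[328,237],[391,137]],.064)[0],ray(m,[[391,137]],.03))
```

```text
[ 0.54707197 -0.10959499  0.064     ] [[ 0.5715221  -0.05498899  0.03      ]]
```

Request:
carry_out:
  moves:
    - [0, 0, 0, 0.006, 0.0145, -0.01, 0.028]
    - [0, 0, 0, 0, 0, -0.03, 0.028]
    - [0, 0, 0, 0, 0, -0.034, 0.028]
    - [0, 0, 0, 0, 0, 0, 0.026]

```text
time: 15.3
position: [0.5469, -0.1066, 0.0426]
tcp_rot: [0.624, 0.782, -0.001, -0.003]
ft_force: [0.3, -1.6, -0.8]
width: 0.0261
finger_force: 0.0
```

Request:
carry_out:
  moves:
    - [0, 0, 0, 0.006, -0.0015, 0, 0.026]
    - [0, 0, 0, 0.006, -0.0015, 0, 0.026]
    - [0, 0, 0, 0.006, -0.001, 0, 0.026]
    - [0, 0, 0, 0.006, 0, 0, 0.026]
    - [0, 0, 0, 0.006, 0, 0, 0.026]
    - [0, 0, 0, 0.005, 0.001, 0, 0.026]
    - [0, 0, 0, 0.004, 0.001, 0, 0.026]
    - [0, 0, 0, 0, 0, 0, 0.026]

```text
time: 16.3
position: [0.5879, -0.1105, 0.0454]
tcp_rot: [0.625, 0.781, 0.0, 0.0]
ft_force: [-1.2, -0.3, 0.7]
width: 0.0261
finger_force: 0.0
```

Push the last millimetres until the stop is felt.

Request:
carry_out:
  moves:
    - [0, 0, 0, 0.0015, 0.0003, 0, 0.026]
    - [0, 0, 0, 0, 0, 0, 0.026]
    - [0, 0, 0, 0, 0, 0, 0.026]

```text
time: 16.68
position: [0.5888, -0.1105, 0.0455]
tcp_rot: [0.625, 0.781, 0.0, 0.0]
ft_force: [0.1, 0.5, 0.4]
width: 0.0261
finger_force: 0.1
```

Request:
carry_out:
  moves:
    - [0, 0, 0, 0.0015, 0.0003, 0, 0.026]
    - [0, 0, 0, 0, 0, 0, 0.026]
    - [0, 0, 0, 0, 0, 0, 0.026]

```text
time: 17.05
position: [0.5894, -0.1104, 0.0454]
tcp_rot: [0.625, 0.781, -0.001, -0.001]
ft_force: [-3.8, -1.9, 2.2]
width: 0.026
finger_force: 2.1
```

Request:
carry_out:
  moves:
    - [0, 0, 0, 0.0015, 0.0003, 0, 0.026]
    - [0, 0, 0, 0, 0, 0, 0.026]
    - [0, 0, 0, 0, 0, 0, 0.026]

```text
time: 17.42
position: [0.5895, -0.1104, 0.0453]
tcp_rot: [0.625, 0.781, -0.002, -0.002]
ft_force: [-7.7, -3.3, 4.1]
width: 0.0262
finger_force: 3.9
```

It meets the stop where expected. I back off, lift and check.

Request:
carry_out:
  moves:
    - [0, 0, 0, -0.006, -0.001, 0, 0.027]
    - [0, 0, 0, 0, 0, 0, 0.03]
    - [0, 0, 0, 0, 0, 0.03, 0.03]
    - [0, 0, 0, 0, 0, 0.05, 0.03]
    - [0, 0, 0, -0.005, -0.02, 0.03, 0.03]
    - [0, 0, 0, 0, 0, 0, 0.03]

```text
time: 18.18
position: [0.5828, -0.132, 0.1584]
tcp_rot: [0.625, 0.78, 0.002, 0.003]
ft_force: [0.7, -0.0, -0.1]
width: 0.03
finger_force: 0.0
```

Run:
```python
from h import *
a=env.capture("wrist")[:,:,::-1];cv2.imwrite("pics/w7.png",a)
s=env.read_state();print(s["time"],s["position"],s["ft_force"])
m=env.camera_model("wrist")
```

```text
18.225 [ 0.5815619  -0.13116742  0.15626108] [-0.22474833  1.08825905 -0.0274502 ]
```

View pics/w7.png

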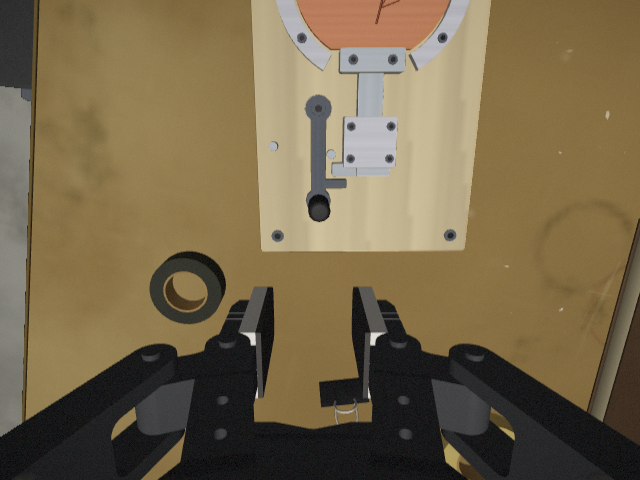

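The latch is shut (knob at (319,208), square to the board against the stop). Its nose at (335,183) is behind the lug at (360,170), and the bar is home on the flat at (372,50). I hand in.

```bash
python3 -c "
from plant import env
print(env.hand_in())"
```

```text
the job is handed in; nothing more can be done
None
```

The plate is registered: the bar is home on its flat and the latch is shut behind the lug, confirmed in the last wrist picture. The job was handed in at about 18 s, and the hand-in gave no verdict back.

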